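Lock the filter funnel onto its filtration head

TASK

The blue funnel has been rinsed: fit it back on the empty filter head of the steel filtration manifold. Feel for the slots, push it down gently against the spring and twist it clockwise to its stop, so that when you let go it rises into its rest notches and stays locked; then put the orange lid squarely on it. The plastic lugs crack if forced; leave the neighbouring station, the vial, the dish and the marker alone.

Things in the scene. Friction and masses are not known exactly. Their poses are not given: they have to be found in the camera images.
- funnel: Loose blue plastic funnel, 120 to 210 g, standing upright on its foot. Origin: centre of the foot's underside; z up; +x runs through the middle of one lug. Foot 46 mm in diameter, 23 mm tall, its lowest 4 mm tapered to 40 mm. Grip it on the plain round cylinder, 58 mm outer and 52 mm inner diameter, from 29 mm up to the rim at 113 mm. Each lug has a white upright stripe over it.
- funnel_lug (a point): Outer face of one of the funnel's three bayonet lugs (120 degrees apart on the foot): 28 mm from the axis, 9 mm above the funnel's origin. Each lug is 4 mm tall (7 to 11 mm above the funnel's origin) and 10 mm wide (0.36 rad).
- head: The empty filter head: black cup, 67 mm wide, fixed on one of the two places of a steel bar. Origin: on its axis, on the bar's top (52 mm above the bench). Its rim is 53 mm up, 105 mm above the bench. It cannot move. Its ring and the funnel's lugs are plastic and must not take over about 60 N, all contacts together, the spring included.
- head_rim (a point): Centre of the head's rim. Inside it a bayonet ring, 49 mm bore, 3 slots 120 degrees apart, each 14 mm (0.51 rad) wide, out to 29.5 mm from the axis, white tick at each. The ring is tight, but where it was tightened is not reported: the middle of one slot is up to 0.45 rad either side of the head's +x. With lugs lying on the ring the funnel's origin is 7 mm below this point.
- head_plate (a point): Centre of the top of the round sprung plate in the bore, 9 mm below the rim. It lifts the foot: 4 N at first, 0.6 N more per mm. Lugs in the slots and funnel let go: its origin is here. Right down on solid: 11 mm lower (20 below the rim). From 18 mm below the rim down, the lugs pass under the ring when turned clockwise from above; counter-clockwise is solid wall.
- head_locked (a point): Where the funnel's origin lies when locked: on the head's axis, 15 mm below the rim. Turned clockwise 0.85 rad from mid-slot the lugs meet a solid stop, under the rest notches (they fit from 0.74 rad on); let go there, the spring lifts the funnel up to this height and the notches hold it. Let go before, it stays 18 mm below the rim, not locked.
- lid: Loose orange lid, 50 g, lying knob up. Origin: centre of the underside; z up. Plug 48 mm wide, 6 mm deep, edge tapered; flange 62 mm wide, from 6 to 9.5 mm; round knob 18 mm wide, from 9.5 to 30 mm. When on, its plug is inside the funnel's rim and its flange on it: lid origin 107 mm above the funnel's origin.
- neighbour: Bystander, fixed: the other place of the manifold, with a locked and lidded blue funnel. Origin: on the bar's top on its axis. 67 mm wide, top of its lid's knob 175 mm above the origin (227 mm above the bench).
- manifold: The fixed steel bar, 60 mm deep, 310 mm long, top at 52 mm, small stopcocks on the robot's side. Origin: on the bench under its middle; y runs along the bar; its two places are at y = +75 and -75 mm.
- vial: Bystander, loose: white sample vial standing upright, 28 mm wide, 62 mm tall. Origin: centre of its underside.
- petri_dish: Bystander, loose: closed petri dish with blue agar, 92 mm wide, 16 mm tall. Origin: centre of its underside.
- marker: Bystander, loose: black marker pen lying on the bench, 140 mm long, 13 mm thick. Origin: on the bench near its middle; x along the pen.

How it is judged:
On the way:
1. the funnel is locked: let go of, upright on the head's axis, risen into the rest notches (z of funnel in the frame of head between 0.0362 and 0.0398 m and horizontal distance between funnel and head below 0.003 m and angle between funnel's own z axis and vertical below 0.06 rad and contact force between funnel and the fingers below 0.3 N), for 0.2 s.
At the end, for the whole second after the job is handed in: Funnel locked: origin 38 mm above the head's (within 1.8 mm), within 3 mm of its axis, upright within 0.06 rad. Lid home: origin 107 mm above the funnel's (within 2 mm), within 5 mm of its axis, level within 0.08 rad. Both at rest and let go of (z of funnel in the frame of head between 0.0362 and 0.0398 m and horizontal distance between funnel and head below 0.003 m and angle between funnel's own z axis and vertical below 0.06 rad and z of lid in the frame of funnel between 0.105 and 0.109 m and horizontal distance between lid and funnel below 0.005 m and angle between lid's own z axis and vertical below 0.08 rad and linear speed of each of lid, funnel below 0.01 m/s); the robot touches nothing.
It fails at once if the funnel is forced against the head (over 60 N) (contact force between funnel and head above 60 N).
It fails at once if the lid is banged or pressed on the funnel (over 25 N) (contact force between lid and funnel above 25 N).
It fails at once if the neighbour is touched (over 2 N) (contact force between neighbour and anything else above 2 N).
It fails at once if the vial is pushed over 15 mm or tipped (distance of vial from where it was at the start of the episode above 0.015 m or angle between vial's own z axis and vertical above 0.3 rad).
It fails at once if the dish or the marker is pushed over 15 mm (distance of any of petri_dish, marker from where it was at the start of the episode above 0.015 m).
It also fails if it takes over 72 s, if anything falls off the work surface, if the arm or the gripper's body presses on something with over 40 N, if the wrist force passes 120 N, or if a joint passes its speed limit or range.

ROBOT

A 6-joint arm with a two-finger parallel gripper is mounted at the origin on the work surface. World frame = base frame: x ahead of the robot, y to its left, z up, the work surface at z = 0. Lengths are in m, angles in rad, forces in N, time in s.
With the tool pointing down it reaches from about 0.3 to 0.875 m from the base axis. Payload 4.2 kg.
Tool frame: the origin (TCP) lies between the finger pads; the fingertips stand 17 mm ahead of it and the grasp point (between the pads) lies 2 mm behind it; z points along the fingers, y is the line along which they close (so a half turn about z gives the same grasp; the last joint's range is limited). The gripper opens to 85 mm and grips with 20 to 120 N. Pads are 22 mm wide; open, the fingers measure 114 mm over their backs; the gripper's body (76 mm by 85 mm) begins 54 mm behind the grasp point. The pads swing forward as they close: fully open they stand 13 mm farther back than shut.
Start: joints at [-1.156, 0.32, 1.565, -0, 1.257, -0.02], TCP at [0.242, -0.522, 0.248] pointing down, gripper open.
Joint ranges: [-3.11, 3.11], [-0.84, 2.01], [0.21, 2.61], [-1.34, 4.49], [0.05, 2.63], [-2.56, 2.56]. Speed limits (rad/s): [2.57, 2.57, 3.14, 3.14, 3.14, 3.14].

INTERFACE

Orientations are given as a 3x3 rotation matrix whose columns are the frame's x, y, z axes.
In Python, from plant import arm, vision, workorder gives the robot as it stands. The module is installed in compiled form; this text tells all that it offers.
- The arm moves only by the shell command python3 -m jog 'ROWS' [OPENING] [FORCE]. ROWS is a JSON object whose one key "steps" holds a list of rows, each a list of 2 entries, a list of its own where there are three numbers: the shift along the world's x, y, z in mm, then the turn about the world's z in rad. In form: {"steps": [[[tx, ty, tz], turn], ...]}. A call has 1 to 8 rows; each row is the pose to reach, as a shift and turn from the pose commanded when the call began; what a row does not reach only later rows make up. A row lasts 1/10 s, in which the tool goes at most 50 mm and 8.59 degrees, less where a joint would pass 70% of its speed; a pose out of reach is approached as far as the arm can. A call with a gripper value outside its range is refused whole. OPENING is the closure, from -1 (fully open) to 1 (shut), set as the call begins (- or left out, the last holds). The fingers move at their own pace and stop on an object; FORCE is the grip in N (left out, the last holds). Time passes only in rows, so rows that repeat a pose let the fingers close. It gives the time, the measured TCP pose, the force, the opening and the grip force at its end, in the units of the state.
- arm.state(): the state, without advancing time (a new reading comes with each control period).
- vision.get_image(name): name is "scene" or "top" or "wrist"; returns a dict with "color" (420x560x3 uint8, blue, green, red), "fx", "fy", "cx", "cy" (pixels), "rvec" (rotation vector, rad) and "tvec" (3), from world to camera coordinates, as OpenCV has them. Camera axes: x right, y down, z forward; pixel columns grow to the right and rows downward; lengths in m; the calibration is good to about 2 mm. The wrist camera is an equidistant fisheye: a pixel r from the principal point sees the ray r / f radians off the axis. A picture is of the moment at which its call begins. There is no depth.
- workorder.job_done(): hands the job in; it is judged then, once.
Trained networks look in the newest picture that a camera, given by its name, has taken for a name from the list of things; names that differ only in an ending like _2 or _b are one class to them, and where a whole thing is asked for, a point or a joint stands for the part that bears it (a point fixed in the world has none). Each returns a list of dicts, best first, with "p" (0 to 1); they miss things now and then, are a little off and sometimes report something else, mostly with a low value. They report only what shows in the picture. A call takes as long as a camera call.
- vision.boxes_of(label, camera): "rect" ([left, top, right, bottom] in pixels, round what is visible of it).
- vision.place_of(label, camera): "centre" ([column, row] in pixels: a listed point, or the origin of a listed thing).
The state is a dict: "clock": time; "q": joint angles; "qd": joint speeds; "joint_torque": joint torques, N m; "tool_pos": TCP position; "tcp_rot": TCP orientation; "force": force on the tool from outside, world axes, zero at the start; "wrist_torque": the same for the moment, N m; "grip_width": opening from 0.0 (shut) to 1.0 (fully open); "finger_force": force on a finger pad.
Only numpy, scipy, OpenCV 4.12 (cv2) and the standard library are available. Lean on these libraries where they do the work, as an engineer would, in place of code of your own. Each camera call takes 0.05 s, during which the arm holds its last target. There are 200 camera calls.

## Working session

There is one attempt and no reset: what is moved stays moved. The work goes in short steps, Python scripts to look and compute and a shell command to move; the robot and the scene stay as the last step left them, time stands still between calls to the robot, and variables do not carry over. Pictures are saved under pics/ and viewed, at most 10 in all, crops included, and the job is handed in when it is done.

```bash
mkdir -p pics; cat > h.py <<'E'
import numpy as np, cv2
from plant import arm, vision, workorder
def ray(im,px):
    K=np.array([[im['fx'],0,im['cx']],[0,im['fy'],im['cy']],[0,0,1]])
    R=cv2.Rodrigues(np.array(im['rvec'],float))[0]; t=np.array(im['tvec'],float).ravel()
    return -R.T@t, R.T@np.linalg.solve(K,[px[0],px[1],1.])
def atz(im,px,z):
    c,d=ray(im,px); return c+d*(z-c[2])/d[2]
def proj(im,P):
    K=np.array([[im['fx'],0,im['cx']],[0,im['fy'],im['cy']],[0,0,1]])
    return cv2.projectPoints(np.array(P,float).reshape(-1,3),np.array(im['rvec'],float),np.array(im['tvec'],float),K,None)[0].reshape(-1,2)
def fish(im,P):
    R=cv2.Rodrigues(np.array(im['rvec'],float))[0]; t=np.array(im['tvec'],float).ravel()
    p=(R@np.array(P,float).reshape(-1,3).T).T+t
    rr=np.hypot(p[:,0],p[:,1]); th=np.arctan2(rr,p[:,2])
    return np.c_[im['cx']+im['fx']*th*p[:,0]/rr, im['cy']+im['fy']*th*p[:,1]/rr]
E
python3 - <<'E'
from h import *
np.set_printoptions(precision=3,suppress=True)
for c in ['scene','top']:
    im=vision.get_image(c); cv2.imwrite(f'pics/{c}0.png',im['color']); 
    print(c,im['fx'],ray(im,[280,210]))
    for n,z in [('funnel',0),('funnel_lug',.009),('head',.052),('head_rim',.105),('lid',0),('neighbour',.052),('manifold',0),('vial',0),('petri_dish',0),('marker',0)]:
        for r in vision.place_of(n,c)[:2]: print(n,round(r['p'],2),np.array(r['centre']),atz(im,r['centre'],z))
print(arm.state())
E
```

```text
scene 419.44961423965026 (array([ 0.952, -0.648,  0.684]), array([-0.414,  0.67 , -0.616]))
funnel 0.86 [277.6 199.1] [0.462 0.134 0.   ]
funnel_lug 0.88 [279.8 199.4] [0.474 0.125 0.009]
funnel_lug 0.61 [281.6 240.8] [ 0.562 -0.015  0.009]
head 0.77 [286.6 260.1] [ 0.627 -0.102  0.052]
head_rim 0.85 [284.5 242.5] [ 0.625 -0.107  0.105]
lid 0.8 [209.1 257.2] [ 0.439 -0.138  0.   ]
neighbour 0.8 [317.1 219.9] [0.623 0.049 0.052]
neighbour 0.26 [281.6 196.4] [0.502 0.089 0.052]
manifold 0.85 [301.1 253.7] [ 0.619 -0.023  0.   ]
petri_dish 0.7 [346.9 172.1] [0.573 0.349 0.   ]
marker 0.97 [129. 325.] [ 0.419 -0.367  0.   ]
top 426.8239349974709 (array([0.318, 0.018, 1.166]), array([ 0.19 , -0.033, -0.981]))
funnel 0.94 [221.1 242.3] [0.449 0.138 0.   ]
funnel_lug 0.74 [229.3 230.7] [0.481 0.116 0.009]
head 0.92 [311.4 174.7] [ 0.634 -0.102  0.052]
head_rim 0.58 [315.  170.8] [ 0.63  -0.106  0.105]
lid 0.81 [322.6 249.7] [ 0.437 -0.141  0.   ]
neighbour 0.79 [258.3 175.6] [0.627 0.042 0.052]
manifold 0.77 [282.2 180.4] [ 0.63  -0.025  0.   ]
vial 0.68 [270.6 244.4] [0.448 0.002 0.   ]
petri_dish 0.8 [141.8 197.9] [0.566 0.363 0.   ]
marker 0.81 [407.2 259.5] [ 0.417 -0.374  0.   ]
{'clock': 1.1, 'q': array([-1.156,  0.32 ,  1.565,  0.   ,  1.257, -0.02 ]), 'qd': array([ 0.001, -0.001, -0.   ,  0.001, -0.   ,  0.001]), 'joint_torque': array([ -0.   , -41.542, -23.442,  -0.   ,   0.001,   0.   ]), 'tool_pos': array([ 0.242, -0.521,  0.248]), 'tcp_rot': array([[ 0.907,  0.421,  0.   ],
       [ 0.421, -0.907, -0.   ],
       [ 0.   ,  0.   , -1.   ]]), 'force': array([ 0.055, -1.763, -0.277]), 'wrist_torque': array([0.033, 0.008, 0.027]), 'finger_force': 0.0, 'grip_width': 1.0032397755909133}
```

```bash
python3 - <<'E'
import cv2,numpy as np
t=cv2.imread('pics/top0.png'); s=cv2.imread('pics/scene0.png')
cv2.imwrite('pics/t0c.png',cv2.resize(t[130:280,180:380],None,fx=4,fy=4,interpolation=cv2.INTER_CUBIC))
cv2.imwrite('pics/s0c.png',cv2.resize(s[100:300,180:420],None,fx=3,fy=3,interpolation=cv2.INTER_CUBIC))
E
```

```text
(no output)
```

View pics/t0c.png

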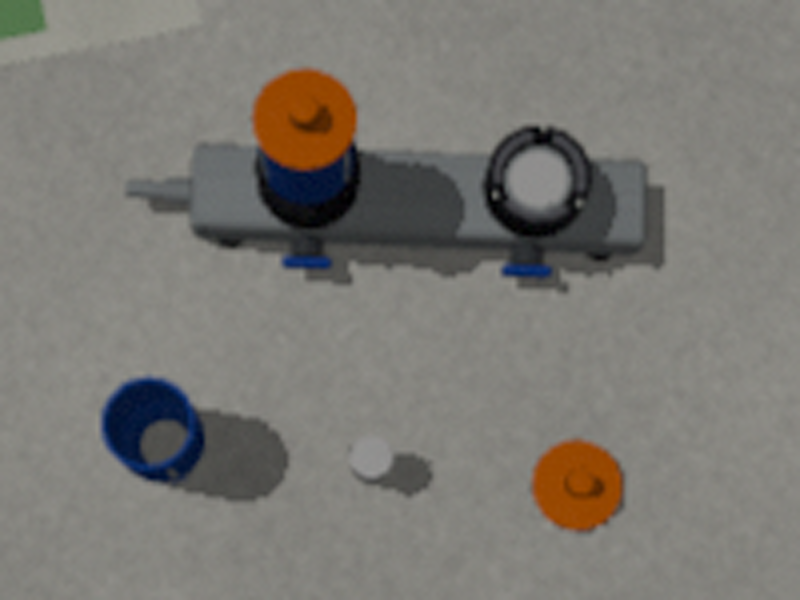

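View pics/s0c.png

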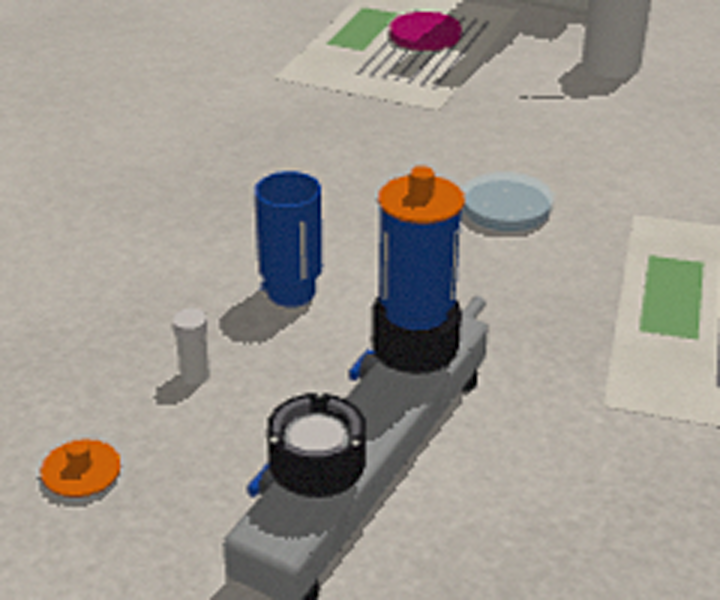

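```bash
cat >> h.py <<'E'
from scipy.optimize import minimize
A=np.linspace(0,2*np.pi,73)
def circ(x,y,z,r): return np.c_[x+r*np.cos(A),y+r*np.sin(A),0*A+z]
def hullmask(im,parts,pf=proj,S=4):
    m=np.zeros((420*S,560*S),np.uint8)
    p=pf(im,np.vstack(parts))
    h=cv2.convexHull(((p+.5)*S-.5).astype(np.float32)).astype(np.int32); cv2.fillConvexPoly(m,h,1); return m
E
python3 - <<'E'
from h import *
np.set_printoptions(precision=4,suppress=True)
S=4
ims={c:vision.get_image(c) for c in ['scene','top']}
def comp(mask,px):
    n,l=cv2.connectedComponents(mask.astype(np.uint8)); px=[int(round(v)) for v in px]
    best=None
    ys,xs=np.nonzero(mask); i=np.argmin((xs-px[0])**2+(ys-px[1])**2); m=(l==l[ys[i],xs[i]]).astype(np.uint8)
    h=cv2.convexHull(np.argwhere(m)[:,::-1]); cv2.fillConvexPoly(m,h,1)
    return cv2.resize(m,None,fx=S,fy=S,interpolation=cv2.INTER_NEAREST)
def fit(name,maskf,shape,x0,seeds):
    for cams in (['scene'],['top'],['scene','top']):
        M={c:comp(maskf(cv2.cvtColor(ims[c]['color'],cv2.COLOR_BGR2HSV)),seeds[c]) for c in cams}
        def cost(x): return sum(np.mean(hullmask(ims[c],shape(*x))!=M[c])*1e4 for c in cams)
        r=minimize(cost,x0,method='Nelder-Mead',options=dict(initial_simplex=[x0,[x0[0]+.01,x0[1]],[x0[0],x0[1]+.01]],xatol=1e-4))
        print(name,cams,r.x,r.fun)
    return r.x
blue=lambda h:(abs(h[...,0].astype(int)-113)<12)&(h[...,1]>150)
org=lambda h:(abs(h[...,0].astype(int)-11)<8)&(h[...,1]>180)
blk=lambda h:(h[...,2]<38)
f=fit('funnel',blue,lambda x,y:[circ(x,y,.113,.029),circ(x,y,.029,.029),circ(x,y,.023,.023),circ(x,y,.004,.023),circ(x,y,0,.02)],[.455,.137],dict(scene=(277,170),top=(215,230)))
fit('lid',org,lambda x,y:[circ(x,y,.006,.031),circ(x,y,.0095,.031),circ(x,y,.03,.009)],[.438,-.14],dict(scene=(209,257),top=(324,250)))
fit('nlid',org,lambda x,y:[circ(x,y,.203,.031),circ(x,y,.2065,.031),circ(x,y,.227,.009)],[.627,.042],dict(scene=(322,165),top=(256,160)))
fit('head',blk,lambda x,y:[circ(x,y,.105,.0335),circ(x,y,.055,.0335)],[.627,-.104],dict(scene=(285,255),top=(302,178)))
# scene stripes
im=ims['scene'];hsv=cv2.cvtColor(im['color'],cv2.COLOR_BGR2HSV)
print(hsv[160:200:6,264:290,1]); 
R=cv2.Rodrigues(im['rvec'])[0]
for px in [(281,183),(287,178)]:
    c,d=ray(im,px); a=d[:2]@d[:2];b=(c[:2]-f)@d[:2];k=(c[:2]-f)@(c[:2]-f)-.029**2
    D=b*b-a*k
    if D>0:
        P=c+d*(-b-D**.5)/a; print(px,P,np.arctan2(*(P[:2]-f)[::-1]))
E
```

```text
funnel ['scene'] [0.4564 0.1396] 2.651998299319728
funnel ['top'] [0.4542 0.1376] 1.9451530612244898
funnel ['scene', 'top'] [0.4549 0.1384] 4.937287414965986
lid ['scene'] [ 0.4362 -0.1421] 1.5279549319727892
lid ['top'] [ 0.4328 -0.144 ] 1.8787202380952381
lid ['scene', 'top'] [ 0.4348 -0.1429] 3.9673681972789114
nlid ['scene'] [0.6268 0.0458] 1.9637542517006803
nlid ['top'] [0.6229 0.0453] 2.272002551020408
nlid ['scene', 'top'] [0.6248 0.0455] 4.748618197278912
head ['scene'] [ 0.6193 -0.0926] 19.977678571428573
head ['top'] [ 0.6197 -0.1054] 9.592899659863946
head ['scene', 'top'] [ 0.626  -0.1056] 31.29783163265306
[[ 31  34  94 219 246 227 181 195 215 191 216 208 201 186 201 191 207 207
  205 214 255 255  21  33  26  23]
 [ 15  60 243 207 210 186 217 205 193 179 203 200 182 210 184 191 179 188
  221 201 194 215 255  35  27  26]
 [ 29  25 255 237 181 175 223 184 216 213 181 224 203 197 200 205 205 198
  206 187 206 208 255  30  31  26]
 [ 28   8 149 198 209 185 212 189 185 232 200 201 181 180 195 241  38  34
  176 197 237 184 255   7  27  27]
 [ 25  12  79 221 202 209 185 210 195 205 221 174 209 197 219 224  36  30
  168 215 189 188 245   5  24  25]
 [ 25  30  28 232 191 228 198 195 193 208 187 202 228 203 211 247  21   0
  118 214 209 202 236   5  24  24]
 [ 26  29  31 101 130 186 204 173 224 189 221 198 203 189 206 193 198 203
  190 210 242   4  24  26  23  25]]
(281, 183) [0.4799 0.1238 0.0654] -0.5281809373852927
```

```bash
python3 -m jog '{"steps": [[[30,35,20],0],[[60,70,50],0],[[95,105,60],0],[[130,140,60],0],[[160,175,60],0],[[195,210,60],0],[[225,245,60],0],[[260,280,60],0]]}' -1; python3 -m jog '{"steps": [[[35,35,0],0],[[70,70,0],0],[[105,105,0],0],[[105,117,0],0],[[105,117,0],0],[[105,117,0],0]]}'; python3 - <<'E'
from h import *
np.set_printoptions(precision=4,suppress=True)
im=vision.get_image('wrist'); cv2.imwrite('pics/w1.png',im['color']); s=arm.state()
print(s['tool_pos'],s['clock'],s['q'],s['force'],ray(im,[280,210])[0],im['fx'],im['cx'],im['cy'])
p=fish(im,[[.627,-.105,.105],[.66,-.105,.105],[.625,.0455,.227]]);print(p)
for r in vision.place_of('head_rim','wrist')[:2]+vision.place_of('head_plate','wrist')[:1]: print(r)
a=p[0]; x,y=int(a[0]),int(a[1])
c=im['color'][max(0,y-75):y+75,max(0,x-100):x+100]; print(max(0,x-100),max(0,y-75),c.shape)
cv2.imwrite('pics/w1c.png',cv2.resize(c,None,fx=4,fy=4,interpolation=cv2.INTER_CUBIC))
E
```

```text
clock: 2.0
tool_pos: [0.503, -0.2398, 0.3086]
tcp_rot: [[0.907, 0.421, 0.0], [0.421, -0.907, -0.001], [0.0, 0.001, -1.0]]
force: [1.0, -1.9, 0.8]
grip_width: 0.994
finger_force: 0.0
clock: 2.6
tool_pos: [0.6065, -0.1251, 0.3084]
tcp_rot: [[0.907, 0.421, -0.001], [0.421, -0.907, -0.001], [-0.001, 0.001, -1.0]]
force: [-0.2, -0.9, 0.5]
grip_width: 0.997
finger_force: 0.0
[ 0.6064 -0.1256  0.3086] 2.65 [-0.2225  0.3626  1.3498 -0.0009  1.4293  0.9148] [ 1.12   -0.5693 -0.2663] [ 0.6728 -0.0954  0.4337] 325.19226210127806 279.1348881113114 208.33061506656045
[[268.6079 159.6767]
 [282.3344 130.3339]
 [ 73.4896 105.4841]]
{'centre': [264.6, 162.9], 'p': 0.76}
{'centre': [358.6, 329.1], 'p': 0.55}
{'centre': [263.9, 161.0], 'p': 0.64}
168 84 (150, 200, 3)
```

View pics/w1c.png

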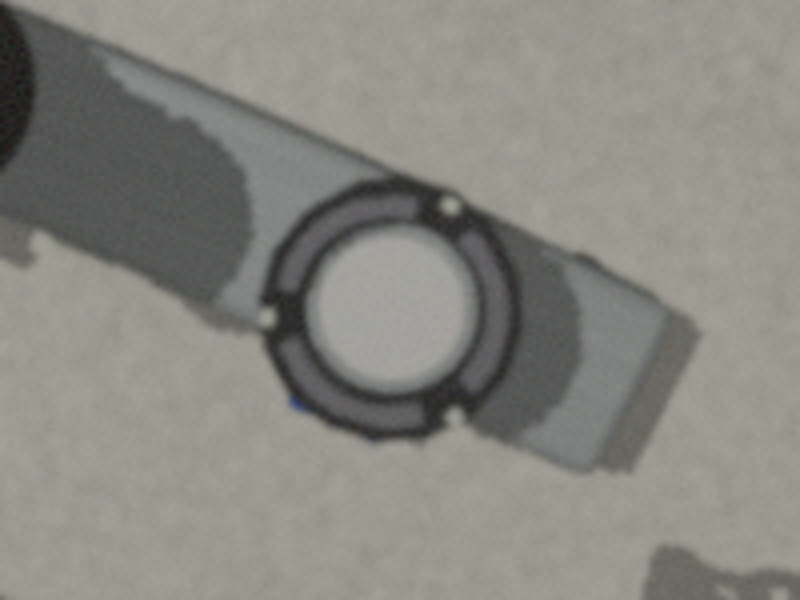

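```bash
cat >> h.py <<'E'
def fatz(im,px,z):
    R=cv2.Rodrigues(np.array(im['rvec'],float))[0]; t=np.array(im['tvec'],float).ravel()
    v=np.array([(px[0]-im['cx'])/im['fx'],(px[1]-im['cy'])/im['fy']]); r=np.hypot(*v)
    d=R.T@np.r_[np.sin(r)*v/r,np.cos(r)]; c=-R.T@t
    return c+d*(z-c[2])/d[2]
def ticks(im,pts,z=.105):
    P=np.array([fatz(im,p,z)[:2] for p in pts])
    M=np.c_[2*P,np.ones(len(P))]; s=np.linalg.lstsq(M,(P**2).sum(1),rcond=None)[0]; c=s[:2]
    th=np.arctan2(*(P-c).T[::-1]); a=np.angle(np.exp(3j*th).sum())/3
    return c,np.hypot(*(P-c).T),th,a
E
python3 - <<'E'
from h import *
np.set_printoptions(precision=4,suppress=True)
im=vision.get_image('wrist')
f=lambda x,y:((x+.5)/4-.5+168,(y+.5)/4-.5+84)
print(ticks(im,[f(451,207),f(267,316),f(453,416)]))
print(fatz(im,f(394,309),.105), [fatz(im,f(394,309),z) for z in (.096,)])
# rim black circle extremes
for q in [(267,310),(520,310),(394,180),(394,438)]: print(fatz(im,f(*q),.105))
# neighbour lid, lid
for n,z in [('neighbour',.052),('lid',0)]:
    for r in vision.boxes_of(n,'wrist')[:1]: print(n,r)
E
```

```text
(array([ 0.6233, -0.1034]), array([0.0314, 0.0314, 0.0314]), array([-0.0909,  2.0163, -2.1635]), np.float64(-0.0793620199611931))
[ 0.6249 -0.104   0.105 ] [array([ 0.6235, -0.1042,  0.096 ])]
[ 0.6112 -0.0744  0.105 ]
[ 0.6381 -0.1333  0.105 ]
[ 0.6549 -0.0904  0.105 ]
[ 0.594 -0.118  0.105]
neighbour {'rect': [56.9, 68.6, 176.7, 145.4], 'p': 0.89}
lid {'rect': [223.0, 257.3, 262.7, 300.1], 'p': 0.68}
```

```bash
python3 -m jog '{"steps": [[[-22,38,0],0],[[-44,76,0],0],[[-66,114,0],0],[[-88,152,0],0],[[-110,190,0],0],[[-132,228,0],0],[[-152,263,0],0],[[-152,263,0],0]]}';python3 -m jog '{"steps": [[[0,0,0],0],[[0,0,0],0]]}'; python3 - <<'E'
from h import *
np.set_printoptions(precision=4,suppress=True)
im=vision.get_image('wrist'); cv2.imwrite('pics/w2.png',im['color']); s=arm.state()
print(s['tool_pos'],s['clock'],s['q'],s['force'])
hsv=cv2.cvtColor(im['color'],cv2.COLOR_BGR2HSV)
m=((abs(hsv[...,0].astype(int)-113)<14)&(hsv[...,1]>110)).astype(np.uint8)
p=fish(im,[[.455,.138,.113]])[0];print(p)
n,l,st,ce=cv2.connectedComponentsWithStats(m);
i=1+np.argmax(st[1:,4]);print(st[i],ce[i])
m=(l==i).astype(np.uint8);cv2.fillConvexPoly(m,cv2.convexHull(np.argwhere(m)[:,::-1]),1)
M=cv2.resize(m,None,fx=4,fy=4,interpolation=cv2.INTER_NEAREST)
sh=lambda x,y:[circ(x,y,.113,.029),circ(x,y,.029,.029),circ(x,y,.023,.023),circ(x,y,.004,.023),circ(x,y,0,.02)]
x0=[.455,.138]
r=minimize(lambda x:np.mean(hullmask(im,sh(*x),fish)!=M)*1e4,x0,method='Nelder-Mead',options=dict(initial_simplex=[x0,[.465,.138],[.455,.148]],xatol=1e-4));print(r.x,r.fun)
x,y=int(p[0]),int(p[1]);x=max(100,x);y=max(75,y);print(x-100,y-75)
cv2.imwrite('pics/w2c.png',cv2.resize(im['color'][y-75:y+75,x-100:x+100],None,fx=4,fy=4,interpolation=cv2.INTER_CUBIC))
E
```

```text
clock: 3.7
tool_pos: [0.453, 0.1411, 0.3089]
tcp_rot: [[0.905, 0.425, -0.0], [0.425, -0.905, 0.002], [0.001, -0.002, -1.0]]
force: [0.5, -0.5, 0.6]
grip_width: 0.996
finger_force: 0.0
clock: 3.9
tool_pos: [0.4557, 0.1376, 0.3085]
tcp_rot: [[0.907, 0.42, 0.001], [0.42, -0.907, -0.0], [0.0, 0.001, -1.0]]
force: [-0.1, 0.5, -0.3]
grip_width: 1.005
finger_force: 0.0
[0.4558 0.1374 0.3083] 3.95 [ 0.269   0.1272  1.6688 -0.0006  1.3454  1.4068] [ 0.561  -0.0376 -0.1732]
[277.3481 187.9718]
[ 248  153   56   62 1992] [276.6767 186.8444]
[0.4545 0.1395] 7.979910714285714
177 112
```

View pics/w2c.png

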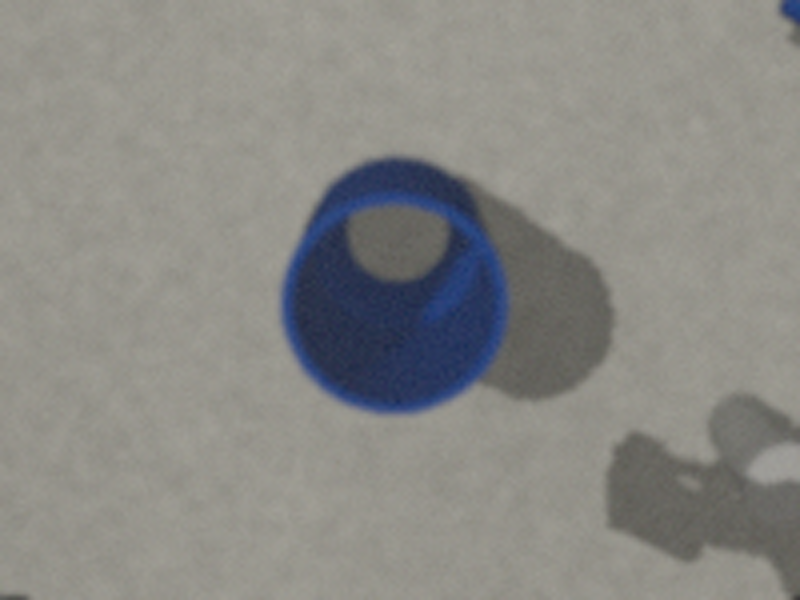

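```bash
python3 -m jog '{"steps": [[[0,0,-45],0],[[0,1,-90],0],[[0,1,-135],0],[[0,1,-175],0],[[0,1,-205],0],[[0,1,-220],0],[[0,1,-228],0],[[0,1,-228],0]]}'; python3 -m jog '{"steps": [[[0,0,0],0],[[0,0,0],0],[[0,0,0],0],[[0,0,0],0],[[0,0,0],0],[[0,0,0],0],[[0,0,0],0],[[0,0,0],0]]}' 1 60
```

```text
clock: 4.75
tool_pos: [0.4553, 0.1386, 0.0795]
tcp_rot: [[0.908, 0.42, -0.002], [0.42, -0.908, -0.001], [-0.002, -0.0, -1.0]]
force: [0.2, -0.1, -0.5]
grip_width: 0.999
finger_force: 0.0
clock: 5.55
tool_pos: [0.4561, 0.1398, 0.0817]
tcp_rot: [[0.907, 0.422, 0.003], [0.422, -0.907, 0.001], [0.003, 0.001, -1.0]]
force: [-0.4, -0.3, 6.0]
grip_width: 0.663
finger_force: 63.0
```

```bash
python3 -m jog '{"steps": [[[0,0,20],0],[[0,0,60],0],[[0,0,105],0],[[0,-5,145],0],[[4,-40,172],0.1],[[8,-85,172],0.2],[[12,-130,172],0.3],[[15,-170,172],0.4]]}'; python3 -m jog '{"steps": [[[15,-20,0],0.05],[[55,-35,0],0.05],[[95,-50,0],0.05],[[130,-65,0],0.05],[[145,-71,0],0.05],[[154.5,-73.5,0],0.05],[[154.5,-73.5,0],0.05],[[154.5,-73.5,0],0.05]]}'; python3 - <<'E'
from h import *
for c in ['scene','top','wrist']: cv2.imwrite(f'pics/a_{c}.png',vision.get_image(c)['color'])
s=arm.state();print(s['tool_pos'],s['force'],s['q'])
a=cv2.imread('pics/a_scene.png')[130:290,200:370];b=cv2.imread('pics/a_top.png')[90:210,240:370]
a=cv2.resize(a,(400,376));b=cv2.resize(b,(400,370))
cv2.imwrite('pics/a.png',np.hstack([a[:370],b]))
E
```

```text
clock: 6.35
tool_pos: [0.4698, -0.0323, 0.2527]
tcp_rot: [[0.668, 0.744, 0.001], [0.744, -0.668, -0.001], [0.0, 0.001, -1.0]]
force: [0.5, 0.1, -2.1]
grip_width: 0.669
finger_force: 64.6
clock: 7.15
tool_pos: [0.6237, -0.1035, 0.2522]
tcp_rot: [[0.633, 0.774, -0.001], [0.774, -0.633, 0.0], [-0.001, -0.001, -1.0]]
force: [0.2, 1.3, -2.8]
grip_width: 0.671
finger_force: 64.8
[ 0.62380128 -0.10349167  0.25278127] [-0.50624011 -0.57053252 -1.98334101] [-1.82599879e-01  4.08371754e-01  1.41687764e+00  1.02644833e-05
  1.31640803e+00  5.02955989e-01]
```

View pics/a.png

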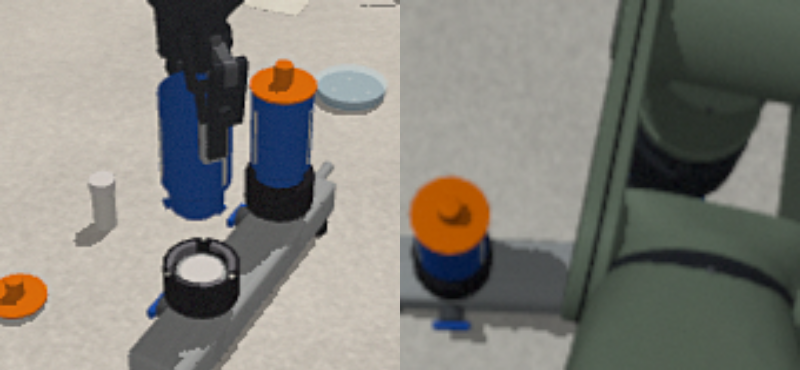

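View pics/a_wrist.png

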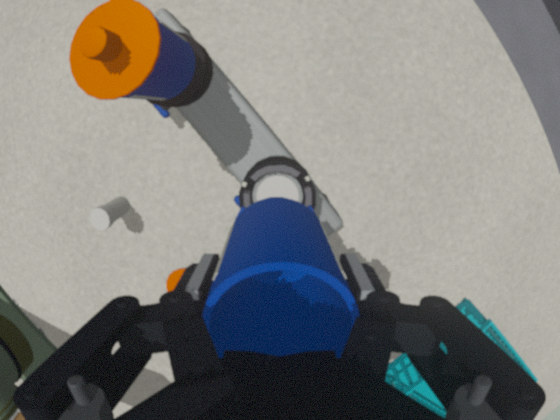

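```bash
python3 - <<'E'
from h import *
np.set_printoptions(precision=4,suppress=True)
s=arm.state(); z0=s['tool_pos'][2]-.0815
sh=lambda x,y:[circ(x,y,z0+.113,.029),circ(x,y,z0+.029,.029),circ(x,y,z0+.023,.023),circ(x,y,z0+.004,.023),circ(x,y,z0,.02)]
for cam,pf,(r0,r1,c0,c1) in [('wrist',fish,(196,250,210,350)),('scene',proj,(190,225,255,310))]:
    im=vision.get_image(cam);hsv=cv2.cvtColor(im['color'],cv2.COLOR_BGR2HSV)
    m=((abs(hsv[...,0].astype(int)-113)<14)&(hsv[...,1]>110)).astype(np.uint8)
    w=np.zeros_like(m);w[r0:r1,c0:c1]=1
    M=cv2.resize(m*w,None,fx=4,fy=4,interpolation=cv2.INTER_NEAREST);W=cv2.resize(w,None,fx=4,fy=4,interpolation=cv2.INTER_NEAREST)
    x0=[.624,-.1035]
    r=minimize(lambda x:np.mean((hullmask(im,sh(*x),pf)*W)!=M)*1e4,x0,method='Nelder-Mead',options=dict(initial_simplex=[x0,[.634,-.1035],[.624,-.094]],xatol=1e-4));print(cam,r.x,r.fun)
    for n in ['funnel_lug','head_rim','head_plate']:
        for d in vision.place_of(n,cam)[:3]:
            z=dict(funnel_lug=z0+.009,head_rim=.105,head_plate=.096)[n]
            print(n,round(d['p'],2),np.array(d['centre']),(fatz if cam=='wrist' else atz)(im,d['centre'],z))
E
```

```text
wrist [ 0.6213 -0.1061] 9.133184523809524
funnel_lug 0.74 [119.8 200.7] [ 0.5522 -0.0203  0.1803]
funnel_lug 0.72 [312.4 211.2] [ 0.6486 -0.1086  0.1803]
head_rim 0.84 [275.8 199.9] [ 0.6219 -0.1031  0.105 ]
head_rim 0.48 [184.4  74. ] [0.6322 0.0317 0.105 ]
head_plate 0.78 [277.3 194.3] [ 0.6247 -0.1017  0.096 ]
head_plate 0.67 [123.  199.1] [ 0.506  -0.0095  0.096 ]
scene [ 0.6239 -0.1043] 10.323660714285715
funnel_lug 0.81 [292.5 216.4] [ 0.6442 -0.106   0.1803]
head_rim 0.64 [280.7 240.5] [ 0.6156 -0.1051  0.105 ]
head_plate 0.65 [281.3 243.4] [ 0.6159 -0.1037  0.096 ]
```

```bash
python3 -m jog '{"steps": [[[1,-0.5,-20],0],[[1,-0.5,-40],0],[[1,-0.5,-55],0],[[1,-0.5,-62],0],[[1,-0.5,-66],0],[[1,-0.5,-68],0],[[1,-0.5,-69],0],[[1,-0.5,-69],0]]}';python3 -m jog '{"steps": [[[0,0,-0.5],0],[[0,0,-1],0],[[0,0,-1.5],0],[[0,0,-2],0],[[0,0,-2],0],[[0,0,-2],0]]}'
```

```text
clock: 8.5
tool_pos: [0.626, -0.1044, 0.184]
tcp_rot: [[0.633, 0.774, 0.001], [0.774, -0.633, 0.0], [0.001, 0.001, -1.0]]
force: [-0.4, 0.8, -1.5]
grip_width: 0.667
finger_force: 64.8
clock: 9.1
tool_pos: [0.626, -0.1041, 0.1827]
tcp_rot: [[0.634, 0.774, 0.002], [0.774, -0.634, 0.001], [0.001, 0.001, -1.0]]
force: [-1.7, 3.1, 6.8]
grip_width: 0.669
finger_force: 65.3
```

```bash
python3 -m jog '{"steps": [[[-0.5,0.5,0],0],[[-0.8,1,0],0],[[-1,1.5,0],0],[[-1,1.5,0],0],[[-1,1.5,0],0]]}';python3 -m jog '{"steps": [[[0,0,-0.5],0],[[0,0,-1],0],[[0,0,-1.5],0],[[0,0,-1.5],0]]}'
```

```text
clock: 9.6
tool_pos: [0.6258, -0.1036, 0.1826]
tcp_rot: [[0.633, 0.774, 0.004], [0.774, -0.633, -0.002], [0.001, 0.004, -1.0]]
force: [0.4, 0.9, 5.3]
grip_width: 0.666
finger_force: 65.4
clock: 10.0
tool_pos: [0.6259, -0.1034, 0.1823]
tcp_rot: [[0.633, 0.774, 0.005], [0.774, -0.633, -0.001], [0.002, 0.004, -1.0]]
force: [-1.0, 1.1, 10.0]
grip_width: 0.668
finger_force: 65.8
```

```bash
python3 - <<'E'
from h import *
a=vision.get_image('scene')['color'][200:290,235:335];b=vision.get_image('wrist')['color'][150:290,190:370]
cv2.imwrite('pics/b.png',np.hstack([cv2.resize(a,(400,360),interpolation=cv2.INTER_CUBIC),cv2.resize(b,(400,360),interpolation=cv2.INTER_CUBIC)]))
E
```

```text
(no output)
```

View pics/b.png

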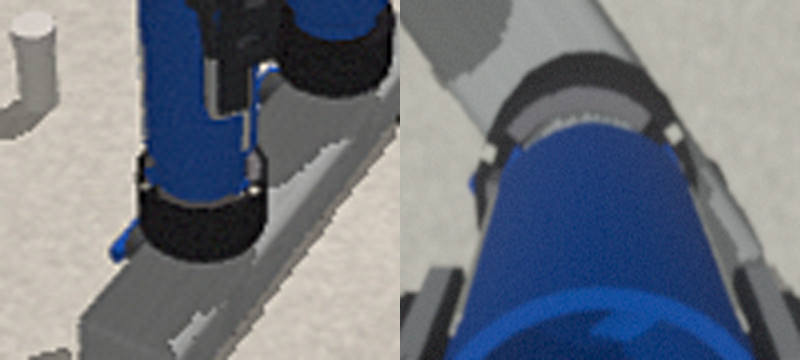

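```bash
python3 - <<'E'
from h import *
np.set_printoptions(precision=4,suppress=True)
s=arm.state(); T=s['tool_pos']; z0=T[2]-.0815; print(T)
sh=lambda x,y:[circ(x,y,z0+.113,.029),circ(x,y,z0+.029,.029)]
u=lambda a:np.array([np.cos(a),np.sin(a)])
def near(im,px,w=5):
    g=im['color'].min(2).astype(float); x,y=map(int,np.round(px)); p=g[y-w:y+w+1,x-w:x+w+1]; 
    k=np.clip(p-110,0,None); Y,X=np.mgrid[y-w:y+w+1,x-w:x+w+1]; return np.array([(k*X).sum(),(k*Y).sum()])/k.sum(),p.max()
for cam,pf,un,box,tk,sl in [('wrist',fish,fatz,(205,260,210,350),[(229.6,210.3),(312.9,200.6)],[2.016,-.085]),('scene',proj,atz,(195,235,262,300),[(271.5,247.5),(299.3,247.5)],[-2.164,-.085])]:
    im=vision.get_image(cam);hsv=cv2.cvtColor(im['color'],cv2.COLOR_BGR2HSV)
    P=[]
    for t in tk:
        q,mx=near(im,t,3); print(cam,t,q,mx); P.append(un(im,t,.105)[:2])
    C=(P[0]+P[1])/2-.0314*(u(sl[0])+u(sl[1]))/2
    print('head',C, 'ticks dist',np.linalg.norm(P[0]-P[1]),'dir',np.arctan2(*(P[1]-P[0])[::-1]),'exp',np.arctan2(*(u(sl[1])-u(sl[0]))[::-1]))
    r0,r1,c0,c1=box
    m=((abs(hsv[...,0].astype(int)-113)<14)&(hsv[...,1]>110))
    w=np.zeros(m.shape,bool);w[r0:r1,c0:c1]=1
    # edges per row: compare widths
    if cam=='wrist':
        for r in range(215,262,9):
            xs=np.nonzero(m[r,c0:c1])[0]+c0; M=hullmask(im,sh(T[0],T[1]),pf,1)[r]; ys=np.nonzero(M)[0]; print(r,xs.min(),xs.max(),'model',ys.min(),ys.max())
    else:
        for r in range(195,244,6):
            xs=np.nonzero(m[r,262:310])[0]+262; M=hullmask(im,sh(T[0],T[1])+[circ(T[0],T[1],z0+.004,.023)],pf,1)[r]; ys=np.nonzero(M)[0]; print(r,xs.min(),xs.max(),'model',ys.min(),ys.max())
E
```

```text
[ 0.6259 -0.1034  0.1824]
wrist (229.6, 210.3) [229.2834 209.1462] 178.0
wrist (312.9, 200.6) [312.9199 201.4154] 178.0
head [ 0.6232 -0.1027] ticks dist 0.05476367754560551 dir -0.5664965202187551 exp -0.6052963267948966
215 237 315 model 233 319
224 235 319 model 229 323
233 232 323 model 226 327
242 229 326 model 222 330
251 226 330 model 218 334
260 223 334 model 215 338
scene (271.5, 247.5) [271. 246.] 130.0
scene (299.3, 247.5) [300.4535 248.1742] 216.0
head [ 0.6275 -0.1042] ticks dist 0.05582901793391904 dir 0.5110946306560243 exp 0.4462963267948965
195 272 309 model 270 299
201 270 309 model 269 300
207 270 289 model 269 300
213 271 285 model 269 300
219 272 300 model 270 299
225 272 299 model 270 299
231 272 298 model 270 299
237 272 297 model 272 298
243 271 295 model 274 296
```

```bash
python3 - <<'E'
from h import *
np.set_printoptions(precision=4,suppress=True)
for i in range(4):
    s=arm.state(); vision.get_image('top') if i<3 else 0; print(s['force'],s['wrist_torque'],s['tool_pos'])
im=vision.get_image('wrist');R=cv2.Rodrigues(im['rvec'])[0];t=np.array(im['tvec']).ravel()
T=s['tcp_rot'];p=s['tool_pos']
Rc=R@T; tc=R@p+t  # tool->cam
# w1 pose
q=np.array([.6064,-.1256,.3086]); a=.434; T1=np.array([[np.cos(a),np.sin(a),0],[np.sin(a),-np.cos(a),0],[0,0,-1]])
R1=Rc@T1.T; t1=tc-R1@q
i1=dict(im); i1['rvec']=cv2.Rodrigues(R1)[0]; i1['tvec']=t1; g=cv2.imread('pics/w1.png')
def near(px,w=4):
    x,y=map(int,np.round(px)); p=g.min(2).astype(float)[y-w:y+w+1,x-w:x+w+1]
    ys,xs=np.nonzero(p>=0); k=np.clip(p-140,0,None); Y,X=np.mgrid[y-w:y+w+1,x-w:x+w+1]
    k*=np.hypot(X-px[0],Y-px[1])<2.6
    return np.array([(k*X).sum(),(k*Y).sum()])/k.sum()
f=lambda x,y:((x+.5)/4-.5+168,(y+.5)/4-.5+84)
P=[f(451,207),f(267,316),f(453,416)];Q=[near(p) for p in P]
print(P,Q);print(ticks(i1,P));print(ticks(i1,Q))
E
```

```text
[-1.6884  1.5979 10.5763] [ 0.1069  0.1971 -0.0317] [ 0.6259 -0.1034  0.1823]
[-1.2602  1.1164  9.6627] [ 0.0503  0.2506 -0.049 ] [ 0.6259 -0.1034  0.1823]
[-0.8019  0.2369 10.3134] [ 0.0494  0.1756 -0.0038] [ 0.6259 -0.1034  0.1823]
[-1.7082  0.6696 11.0478] [ 0.0521  0.2413 -0.0384] [ 0.6259 -0.1034  0.1823]
[(280.375, 135.375), (234.375, 162.625), (280.875, 187.625)] [array([280.1429, 135.    ]), array([234., 163.]), array([281.    , 188.1667])]
(array([ 0.6229, -0.1033]), array([0.0314, 0.0314, 0.0314]), array([-0.0897,  2.0176, -2.1622]), np.float64(-0.07812994471264238))
(array([ 0.6227, -0.1034]), array([0.0318, 0.0318, 0.0318]), array([-0.0745,  2.0232, -2.1646]), np.float64(-0.07195548016722618))
```

```bash
python3 -m jog '{"steps": [[[0,0,3],0],[[-0.5,1,3],0],[[-1,2,3],0],[[-1,2,3],0],[[-1,2,2],0],[[-1,2,1],0],[[-1,2,0],0],[[-1,2,0],0]]}';python3 -c "
from plant import arm
s=arm.state();print(s['force'],s['wrist_torque'])"
```

```text
clock: 11.2
tool_pos: [0.6239, -0.1011, 0.1795]
tcp_rot: [[0.633, 0.774, 0.001], [0.774, -0.633, -0.0], [0.0, 0.0, -1.0]]
force: [-0.0, 0.4, -0.3]
grip_width: 0.668
finger_force: 65.0
[-0.00237602  0.39552778 -0.3446743 ] [-0.02903996 -0.2213968   0.03327709]
```

```bash
python3 -m jog '{"steps": [[[0,0,-0.5],0],[[0,0,-1],0],[[0,0,-1.5],0],[[0,0,-2],0],[[0,0,-2],0],[[0,0,-2],0]]}';python3 -c "
from plant import arm
s=arm.state();print(s['force'],s['wrist_torque'])"
```

```text
clock: 11.8
tool_pos: [0.624, -0.1009, 0.1787]
tcp_rot: [[0.633, 0.774, 0.001], [0.774, -0.633, 0.0], [0.001, 0.001, -1.0]]
force: [1.0, 2.1, 5.3]
grip_width: 0.666
finger_force: 65.1
[1.04060975 2.10781473 5.32874855] [0.15759842 0.0155652  0.04745446]
```

```bash
python3 -m jog '{"steps": [[[0,0,-0.5],0.02],[[0,0,-1],0.04],[[0,0,-1],0.06],[[0,0,-1],0.08],[[0,0,-1],0.08]]}';python3 -c "
from plant import arm
s=arm.state();print(s['force'],s['wrist_torque'])"
```

```text
clock: 12.3
tool_pos: [0.6238, -0.1012, 0.1767]
tcp_rot: [[0.569, 0.822, 0.0], [0.822, -0.569, -0.0], [-0.0, 0.0, -1.0]]
force: [0.5, -0.0, 1.5]
grip_width: 0.667
finger_force: 65.1
[ 0.46754267 -0.04916015  1.53969551] [-0.03868837 -0.24771221  0.0341204 ]
```

```bash
python3 -m jog '{"steps": [[[0,0,-1],0],[[0,0,-2],0],[[0,0,-3],0],[[0,0,-4],0],[[0,0,-4],0]]}';python3 -c "
from plant import arm
s=arm.state();print(s['force'],s['wrist_torque'])"
```

```text
clock: 12.8
tool_pos: [0.6238, -0.1011, 0.1729]
tcp_rot: [[0.57, 0.822, 0.0], [0.822, -0.57, -0.0], [-0.0, 0.001, -1.0]]
force: [-0.4, -0.1, 4.3]
grip_width: 0.668
finger_force: 65.3
[-0.35283187 -0.0590664   4.33882912] [-0.08938508 -0.21220972 -0.00188208]
```

```bash
python3 -m jog '{"steps": [[[0,0,-1],0],[[0,0,-2],0],[[0,0,-3],0],[[0,0,-4],0],[[0,0,-5],0],[[0,0,-6],0],[[0,0,-6.5],0],[[0,0,-6.5],0]]}';python3 -c "
from plant import arm
s=arm.state();print(s['force'],s['wrist_torque'])"
```

```text
clock: 13.6
tool_pos: [0.6238, -0.1011, 0.1671]
tcp_rot: [[0.57, 0.822, 0.001], [0.822, -0.57, -0.0], [0.0, 0.001, -1.0]]
force: [0.5, 0.0, 6.6]
grip_width: 0.665
finger_force: 65.5
[0.4511964  0.02460608 6.57238826] [-0.00118879  0.00130353 -0.01460473]
```

```bash
python3 -m jog '{"steps": [[[0,0,-0.5],0],[[0,0,-1],0],[[0,0,-1.5],0],[[0,0,-2],0],[[0,0,-2],0],[[0,0,-2],0]]}';python3 -c "
from plant import arm
s=arm.state();print(s['force'],s['wrist_torque'])"
```

```text
clock: 14.2
tool_pos: [0.6238, -0.101, 0.1666]
tcp_rot: [[0.57, 0.822, 0.002], [0.822, -0.57, -0.0], [0.001, 0.002, -1.0]]
force: [-3.2, 0.8, 14.0]
grip_width: 0.666
finger_force: 66.0
[-3.16916012  0.76678158 13.95409754] [ 0.05166241  0.43904873 -0.09098012]
```

```bash
python3 -m jog '{"steps": [[[0,0,1],0],[[0,0,1.2],-0.06],[[0,0,1.2],-0.14],[[0,0,1.2],-0.22],[[0,0,1.2],-0.3],[[0,0,1.2],-0.38],[[0,0,1.2],-0.45],[[0,0,1.2],-0.45]]}';python3 -c "
from plant import arm
s=arm.state();print(s['force'],s['wrist_torque'])"
```

```text
clock: 15.0
tool_pos: [0.6252, -0.1012, 0.167]
tcp_rot: [[0.871, 0.491, 0.005], [0.492, -0.871, -0.001], [0.004, 0.003, -1.0]]
force: [2.1, 1.2, 8.1]
grip_width: 0.667
finger_force: 65.3
[2.08826577 1.17492518 8.10552281] [-0.14849373 -0.43594114  0.05673336]
```

```bash
python3 -m jog '{"steps": [[[0,0,0],-0.08],[[0,0,0],-0.16],[[0,0,0],-0.22],[[0,0,0],-0.27],[[0,0,0],-0.3],[[0,0,0],-0.3]]}';python3 -c "
from plant import arm
s=arm.state();print(s['force'],s['wrist_torque'])"
```

```text
clock: 15.6
tool_pos: [0.6251, -0.1017, 0.167]
tcp_rot: [[0.977, 0.213, 0.004], [0.213, -0.977, -0.002], [0.004, 0.003, -1.0]]
force: [0.7, -1.8, 8.3]
grip_width: 0.668
finger_force: 65.2
[ 0.72166307 -1.76724737  8.31076915] [-0.44887195 -0.34479904  0.03087587]
```

```bash
for i in 1; do python3 -m jog '{"steps": [[[0,0,0],-0.03],[[0,0,0],-0.06],[[0,0,0],-0.09],[[0,0,0],-0.12],[[0,0,0],-0.12]]}'; done;python3 -c "
from plant import arm
s=arm.state();print(s['force'],s['wrist_torque'])"
```

```text
clock: 16.1
tool_pos: [0.6247, -0.103, 0.1669]
tcp_rot: [[0.995, 0.098, 0.003], [0.098, -0.995, -0.005], [0.003, 0.006, -1.0]]
force: [1.0, -4.0, 7.7]
grip_width: 0.67
finger_force: 64.7
[ 0.99848016 -3.96802306  7.69445244] [-1.12094406 -0.15056248  0.82958955]
```

```bash
python3 -m jog '{"steps": [[[0,-0.5,0],0.02],[[0,-1,0],0.03],[[0,-1,1],0.03],[[0,-1,2],0.03],[[0,-1,3],0.03],[[0,-1,4],0.03],[[0,-1,4],0.03]]}';python3 -c "
from plant import arm
s=arm.state();print(s['force'],s['wrist_torque'])"
```

```text
clock: 16.8
tool_pos: [0.6247, -0.1032, 0.1705]
tcp_rot: [[0.992, 0.125, 0.003], [0.125, -0.992, -0.003], [0.003, 0.003, -1.0]]
force: [2.0, -2.5, 6.0]
grip_width: 0.666
finger_force: 64.9
[ 2.00832967 -2.52317017  5.97058747] [-0.63806663 -0.34075563  0.00922995]
```

```bash
python3 -m jog '{"steps": [[[0,0,1],0],[[0,0,1],0]]}'; python3 -m jog '{"steps": [[[0,0,0],0],[[0,0,0],0],[[0,0,0],0],[[0,0,0],0],[[0,0,0],0],[[0,0,0],0]]}' -1;python3 -m jog '{"steps": [[[0,0,10],0],[[0,0,40],0],[[0,0,80],0],[[-10,0,120],0],[[-50,-5,140],0],[[-95,-15,140],0],[[-110,-20,140],0],[[-110,-20,140],0]]}';python3 - <<'E'
from h import *
np.set_printoptions(precision=4,suppress=True)
s=arm.state();print(s['tool_pos'],s['force'])
ims={c:vision.get_image(c) for c in ['scene','top','wrist']}
a=ims['scene']['color'][150:300,190:350];b=ims['wrist']['color'][:300,100:440]
cv2.imwrite('pics/c.png',np.hstack([cv2.resize(a,(400,375)),cv2.resize(b,(400,375))]))
E
```

```text
clock: 17.0
tool_pos: [0.6246, -0.1031, 0.171]
tcp_rot: [[0.992, 0.125, 0.003], [0.125, -0.992, -0.003], [0.002, 0.003, -1.0]]
force: [3.1, -3.8, 5.0]
grip_width: 0.67
finger_force: 64.4
clock: 17.6
tool_pos: [0.6236, -0.1019, 0.1704]
tcp_rot: [[0.992, 0.125, -0.0], [0.125, -0.992, 0.0], [-0.0, -0.0, -1.0]]
force: [1.1, -0.9, 0.5]
grip_width: 1.003
finger_force: 0.0
clock: 18.4
tool_pos: [0.512, -0.1224, 0.312]
tcp_rot: [[0.992, 0.123, 0.002], [0.123, -0.992, -0.001], [0.002, 0.001, -1.0]]
force: [0.9, 0.7, 1.1]
grip_width: 0.998
finger_force: 0.0
[ 0.512  -0.1224  0.312 ] [0.8626 0.6577 1.1137]
```

View pics/c.png

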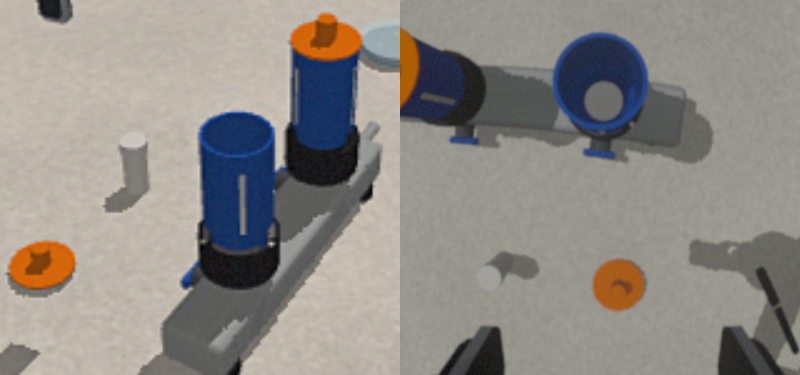

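```bash
python3 - <<'E'
from h import *
np.set_printoptions(precision=4,suppress=True)
ims={c:vision.get_image(c) for c in ['scene','top','wrist']}
PF=dict(scene=proj,top=proj,wrist=fish)
def mask(c,kind,P,top=None):
    h=cv2.cvtColor(ims[c]['color'],cv2.COLOR_BGR2HSV);H=h[...,0].astype(int)
    m=((abs(H-113)<14)&(h[...,1]>110)) if kind=='b' else ((abs(H-11)<8)&(h[...,1]>180))
    n,l=cv2.connectedComponents(m.astype(np.uint8)); p=PF[c](ims[c],[P])[0]
    ys,xs=np.nonzero(m);i=np.argmin((xs-p[0])**2+(ys-p[1])**2);m=(l==l[ys[i],xs[i]]).astype(np.uint8)
    cv2.fillConvexPoly(m,cv2.convexHull(np.argwhere(m)[:,::-1]),1)
    return cv2.resize(m,None,fx=4,fy=4,interpolation=cv2.INTER_NEAREST)
def fit(name,kind,sh,x0,P,cams):
    M={c:mask(c,kind,P) for c in cams}
    sx=[list(x0)]+[[v+(.008 if i==j else 0) for j,v in enumerate(x0)] for i in range(len(x0))]
    r=minimize(lambda x:sum(np.mean(hullmask(ims[c],sh(*x),PF[c])!=M[c])*1e4 for c in cams),x0,method='Nelder-Mead',options=dict(initial_simplex=sx,xatol=1e-4))
    print(name,cams,r.x,r.fun)
lid=lambda x,y:[circ(x,y,.006,.031),circ(x,y,.0095,.031),circ(x,y,.03,.009)]
for c in (['scene'],['top'],['wrist']):
    try: fit('lid','o',lid,[.435,-.143],[.435,-.143,.01],c)
    except Exception as e: print(e)
fun=lambda x,y,z=.203:[circ(x,y,z,.029),circ(x,y,.105,.029)]
for c in (['scene'],['wrist'],['top']): fit('fun','b',fun,[.624,-.103],[.624,-.103,.16],c)
nl=lambda x,y:[circ(x,y,.203,.031),circ(x,y,.2065,.031),circ(x,y,.227,.009)]
for c in (['scene'],['top']): fit('nlid','o',nl,[.625,.046],[.625,.046,.21],c)
# rim top row in scene: predicted for z=.203 with scene-fit
im=ims['scene'];h=cv2.cvtColor(im['color'],cv2.COLOR_BGR2HSV)
m=mask('scene','b',[.624,-.103,.16]);ys,xs=np.nonzero(m);print('rows',ys.min()/4,'cols',xs.min()/4,xs.max()/4)
for z in (.200,.203,.206):
    p=proj(im,circ(.6265,-.104,z,.029));print(z,p[:,1].min(),p[:,0].min(),p[:,0].max())
E
```

```text
lid ['scene'] [ 0.436  -0.1423] 1.517325680272109
lid ['top'] [ 1.5185 -0.8478] 21.003401360544217
lid ['wrist'] [ 0.4324 -0.1421] 8.022427721088436
fun ['scene'] [ 0.6251 -0.1021] 6.736288265306123
fun ['wrist'] [ 0.6225 -0.1028] 5.941751700680272
fun ['top'] [ 0.6234 -0.101 ] 9.316539115646258
nlid ['scene'] [0.6261 0.0463] 1.9690688775510203
nlid ['top'] [0.623  0.0452] 2.272002551020408
rows 195.0 cols 270.0 305.75
0.2 195.90591082406684 269.6043528617981 300.1266209913809
0.203 194.6633393862698 269.543582299527 300.13641709240807
0.206 193.4151669692215 269.4825301563976 300.1462586652965
```

```bash
python3 -m jog '{"steps": [[[-27,-7,-38],0],[[-54,-14,-76],0],[[-80,-21,-116],0],[[-80,-21,-160],0],[[-80,-21,-205],0],[[-80,-21,-245],0],[[-80,-21,-265],0],[[-80,-21,-277],0]]}' -1;python3 -m jog '{"steps": [[[0,0,0],0],[[0,0,0],0],[[0,0,0],0],[[0,0,0],0],[[0,0,0],0],[[0,0,0],0],[[0,0,0],0],[[0,0,0],0]]}' 1 20;python3 -m jog '{"steps": [[[0,0,0],0],[[0,0,0],0],[[0,0,0],0],[[0,0,0],0]]}'
```

```text
clock: 19.5
tool_pos: [0.4332, -0.1425, 0.031]
tcp_rot: [[0.992, 0.125, -0.004], [0.125, -0.992, 0.001], [-0.004, -0.002, -1.0]]
force: [-0.6, 0.4, 0.6]
grip_width: 1.0
finger_force: 0.0
clock: 20.3
tool_pos: [0.4342, -0.1432, 0.0343]
tcp_rot: [[0.992, 0.124, 0.002], [0.124, -0.992, -0.001], [0.002, 0.001, -1.0]]
force: [0.1, 0.3, 6.7]
grip_width: 0.196
finger_force: 20.1
clock: 20.7
tool_pos: [0.4342, -0.1431, 0.0343]
tcp_rot: [[0.992, 0.124, 0.002], [0.124, -0.992, -0.001], [0.002, 0.001, -1.0]]
force: [-0.2, 0.5, 6.8]
grip_width: 0.199
finger_force: 20.1
```

```bash
python3 -m jog '{"steps": [[[0,0,0],0],[[0,0,0],0],[[0,0,0],0],[[0,0,1],0.14],[[0,0,1],0.28],[[0,0,1],0.42],[[0,0,1],0.56],[[0,0,1],0.7]]}' -0.3;python3 -m jog '{"steps": [[[0,0,0],0.14],[[0,0,0],0.28],[[0,0,0],0.42],[[0,0,0],0.56],[[0,0,0],0.7],[[0,0,0],0.85],[[0,0,0],0.85],[[0,0,0],0.85]]}';python3 -m jog '{"steps": [[[0,0,0],0],[[0,0,0],0],[[0,0,0],0],[[0,0,0],0],[[0,0,0],0],[[0,0,0],0],[[0,0,0],0],[[0,0,0],0]]}' 1 25
```

```text
clock: 21.5
tool_pos: [0.4335, -0.143, 0.0343]
tcp_rot: [[0.674, 0.738, -0.0], [0.738, -0.674, 0.0], [-0.0, -0.0, -1.0]]
force: [-0.5, -1.0, -0.2]
grip_width: 0.649
finger_force: 0.0
clock: 22.3
tool_pos: [0.4336, -0.143, 0.0344]
tcp_rot: [[-0.101, 0.995, -0.0], [0.995, 0.101, 0.0], [0.0, -0.0, -1.0]]
force: [-0.3, -0.3, 0.8]
grip_width: 0.65
finger_force: 0.0
clock: 23.1
tool_pos: [0.4338, -0.143, 0.0347]
tcp_rot: [[-0.104, 0.995, 0.0], [0.995, 0.104, -0.0], [-0.0, 0.0, -1.0]]
force: [-0.3, 0.7, 2.6]
grip_width: 0.19
finger_force: 24.4
```

```bash
python3 -m jog '{"steps": [[[0,0,20],0],[[0,0,60],0],[[0,0,105],0],[[0,0,150],0],[[0,0,195],0],[[0,0,230],0],[[0,0,240],0],[[0,0,240],0]]}';python3 -m jog '{"steps": [[[40,8,0],0],[[85,18,0],0],[[125,26,0],0],[[160,34,0],0],[[180,38,0],0],[[190,40,0],0],[[190,40,0],0],[[190,40,0],0]]}';python3 - <<'E'
from h import *
np.set_printoptions(precision=4,suppress=True)
s=arm.state();T=s['tool_pos'];print(T,s['force'])
ims={c:vision.get_image(c) for c in ['scene','wrist']}
for c in ims: cv2.imwrite(f'pics/d_{c}.png',ims[c]['color'])
a=ims['scene']['color'][110:270,230:390];b=ims['wrist']['color'][80:330,140:420]
cv2.imwrite('pics/d.png',np.hstack([cv2.resize(a,(380,380),interpolation=cv2.INTER_CUBIC),cv2.resize(b,(400,380))]))
E
```

```text
clock: 23.9
tool_pos: [0.4341, -0.1431, 0.2753]
tcp_rot: [[-0.104, 0.995, 0.002], [0.995, 0.104, -0.001], [-0.001, 0.002, -1.0]]
force: [0.5, 0.6, -0.5]
grip_width: 0.196
finger_force: 24.5
clock: 24.7
tool_pos: [0.6225, -0.1032, 0.2732]
tcp_rot: [[-0.104, 0.995, -0.003], [0.995, 0.104, 0.0], [0.001, -0.003, -1.0]]
force: [-0.5, -0.3, 0.2]
grip_width: 0.194
finger_force: 24.6
[ 0.6225 -0.1032  0.2732] [-0.4713 -0.3332  0.1985]
```

View pics/d.png

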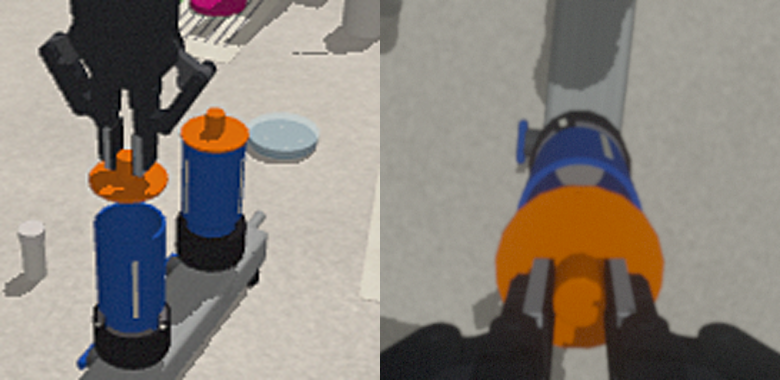

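```bash
python3 - <<'E'
from h import *
np.set_printoptions(precision=4,suppress=True)
s=arm.state();T=s['tool_pos'];z=T[2]-.0347;print(T)
sh=lambda x,y:[circ(x,y,z+.006,.031),circ(x,y,z+.0095,.031)]
im=vision.get_image('scene');h=cv2.cvtColor(im['color'],cv2.COLOR_BGR2HSV);H=h[...,0].astype(int)
m=((abs(H-11)<10)&(h[...,1]>150)); p=proj(im,[[T[0],T[1],z+.008]])[0];print(p)
rows=range(int(p[1])-2,int(p[1])+9,2)
w=hullmask(im,sh(T[0],T[1]),proj,1)
for r in rows:
    xs=np.nonzero(m[r,255:310])[0]+255;ys=np.nonzero(w[r])[0]; print(r,xs.min(),xs.max(),'|',ys.min() if len(ys) else 0,ys.max() if len(ys) else 0)
b=((abs(H-113)<14)&(h[...,1]>110))
fm=hullmask(im,[circ(.624,-.103,.203,.029),circ(.624,-.103,.105,.029)],proj,1)
for r in range(200,236,6):
    xs=np.nonzero(b[r,260:312])[0]+260;ys=np.nonzero(fm[r])[0];print('f',r,xs.min(),xs.max(),'|',ys.min(),ys.max())
im=vision.get_image('wrist');h=cv2.cvtColor(im['color'],cv2.COLOR_BGR2HSV);H=h[...,0].astype(int)
m=((abs(H-11)<10)&(h[...,1]>150));b=((abs(H-113)<14)&(h[...,1]>90))
w=hullmask(im,sh(T[0],T[1]),fish,1);fm=hullmask(im,[circ(.624,-.103,.203,.029),circ(.624,-.103,.105,.029)],fish,1)
for r in range(176,250,6):
    o=[]
    for k,M in ((m,w),(b,fm)):
        xs=np.nonzero(k[r,200:370])[0]+200;ys=np.nonzero(M[r])[0];o.append((xs.min(),xs.max(),ys.min(),ys.max()) if len(xs) and len(ys) else None)
    print('w',r,o)
print('lid top row meas',np.nonzero(m[:,270:290].any(1))[0].min(),'model',np.nonzero(w.any(1))[0].min())
for k,M in ((b,fm),): print('fun top',np.nonzero(k[100:,255:310].sum(1)>15)[0].min()+100,np.nonzero(M.any(1))[0].min())
E
```

```text
[ 0.6225 -0.1033  0.2744]
[282.7159 183.4154]
181 269 299 | 266 299
183 268 300 | 265 299
185 268 299 | 265 299
187 268 299 | 266 298
189 269 298 | 267 297
191 272 295 | 270 294
f 200 271 311 | 269 298
f 206 270 311 | 268 299
f 212 271 299 | 268 299
f 218 271 301 | 269 299
f 224 271 299 | 269 298
f 230 271 299 | 269 298
w 176 [None, (np.int64(236), np.int64(304), np.int64(252), np.int64(306))]
w 182 [None, (np.int64(235), np.int64(308), np.int64(250), np.int64(309))]
w 188 [None, (np.int64(247), np.int64(311), np.int64(247), np.int64(312))]
w 194 [None, (np.int64(245), np.int64(313), np.int64(244), np.int64(315))]
w 200 [None, (np.int64(243), np.int64(315), np.int64(242), np.int64(317))]
w 206 [(np.int64(256), np.int64(302), np.int64(245), np.int64(309)), (np.int64(240), np.int64(317), np.int64(239), np.int64(320))]
w 212 [(np.int64(245), np.int64(314), np.int64(236), np.int64(317)), (np.int64(237), np.int64(320), np.int64(237), np.int64(322))]
w 218 [(np.int64(237), np.int64(321), np.int64(230), np.int64(323)), None]
w 224 [(np.int64(233), np.int64(326), np.int64(225), np.int64(327)), None]
w 230 [(np.int64(228), np.int64(330), np.int64(222), np.int64(331)), None]
w 236 [(np.int64(225), np.int64(333), np.int64(219), np.int64(334)), None]
w 242 [(np.int64(224), np.int64(335), np.int64(218), np.int64(336)), None]
w 248 [(np.int64(222), np.int64(336), np.int64(217), np.int64(337)), None]
lid top row meas 0 model 197
fun top 164 161
```

```bash
python3 -m jog '{"steps": [[[0.5,0,-10],0],[[0.5,0,-20],0],[[0.5,0,-28],0],[[0.5,0,-32],0],[[0.5,0,-34],0],[[0.5,0,-35],0],[[0.5,0,-35],0]]}';python3 -m jog '{"steps": [[[0,0,-1],0],[[0,0,-2],0],[[0,0,-3],0],[[0,0,-4],0],[[0,0,-4],0]]}';python3 -c "
from plant import arm
s=arm.state();print(s['force'],s['wrist_torque'])"
```

```text
clock: 25.6
tool_pos: [0.6244, -0.103, 0.2396]
tcp_rot: [[-0.104, 0.995, 0.0], [0.995, 0.104, -0.0], [-0.0, 0.0, -1.0]]
force: [0.1, -0.1, -0.7]
grip_width: 0.197
finger_force: 24.6
clock: 26.1
tool_pos: [0.6241, -0.103, 0.2353]
tcp_rot: [[-0.104, 0.995, -0.0], [0.995, 0.104, 0.0], [0.0, -0.0, -1.0]]
force: [-0.6, 0.4, -0.7]
grip_width: 0.193
finger_force: 24.6
[-0.55596669  0.37577753 -0.68422984] [ 0.03151355 -0.00621378 -0.02808561]
```

```bash
python3 -m jog '{"steps": [[[0,0,-1],0],[[0,0,-2],0],[[0,0,-3],0],[[0,0,-4],0],[[0,0,-4],0],[[0,0,-4],0]]}';python3 -c "
from plant import arm
s=arm.state();print(s['force'],s['wrist_torque'])"
```

```text
clock: 26.7
tool_pos: [0.6242, -0.103, 0.2317]
tcp_rot: [[-0.104, 0.995, 0.0], [0.995, 0.104, 0.0], [0.0, 0.0, -1.0]]
force: [-1.0, 0.3, 0.4]
grip_width: 0.193
finger_force: 24.7
[-0.9707459   0.28416703  0.42633784] [0.12181647 0.11812845 0.01402   ]
```

Lid is at seating height with light contact; release and retreat.

```bash
python3 -m jog '{"steps": [[[0,0,-0.3],0],[[0,0,-0.3],0],[[0,0,-0.3],0],[[0,0,-0.3],0],[[0,0,-0.3],0],[[0,0,-0.3],0]]}' -0.3;python3 -m jog '{"steps": [[[0,0,5],0],[[0,0,20],0],[[0,0,50],0],[[0,0,80],0],[[-40,-5,80],0],[[-85,-15,80],0],[[-120,-20,80],0],[[-120,-20,80],0]]}';python3 - <<'E'
from h import *
np.set_printoptions(precision=4,suppress=True)
print(arm.state()['clock'])
im=vision.get_image('scene');h=cv2.cvtColor(im['color'],cv2.COLOR_BGR2HSV);H=h[...,0].astype(int)
m=((abs(H-11)<8)&(h[...,1]>180)).astype(np.uint8);n,l,st,ce=cv2.connectedComponentsWithStats(m)
print([ (tuple(a),tuple(c)) for a,c in zip(st[1:],ce[1:]) if a[4]>100])
print('pred box', *[ (p.min(0),p.max(0)) for p in [proj(im,np.vstack([circ(.6245,-.103,.203,.031),circ(.6245,-.103,.2065,.031),circ(.6245,-.103,.227,.009)])),proj(im,np.vstack([circ(.6248,.046,.203,.031),circ(.6248,.046,.2065,.031),circ(.6248,.046,.227,.009)]))]])
a=im['color'][120:280,210:390];b=vision.get_image('wrist')['color'][:300,100:500]
cv2.imwrite('pics/e.png',np.hstack([cv2.resize(a,(400,356),interpolation=cv2.INTER_CUBIC),cv2.resize(b,(400,356))]))
E
```

```text
clock: 27.3
tool_pos: [0.6242, -0.103, 0.2312]
tcp_rot: [[-0.104, 0.995, 0.0], [0.995, 0.104, -0.0], [-0.0, 0.0, -1.0]]
force: [-0.4, -0.7, 0.3]
grip_width: 0.652
finger_force: 0.0
clock: 28.1
tool_pos: [0.5003, -0.1233, 0.3125]
tcp_rot: [[-0.102, 0.995, -0.001], [0.995, 0.102, -0.0], [-0.0, -0.001, -1.0]]
force: [1.2, 0.9, -0.0]
grip_width: 0.653
finger_force: 0.0
28.1
[((np.int32(306), np.int32(156), np.int32(29), np.int32(18), np.int32(370)), (np.float64(320.03513513513514), np.float64(165.44594594594594))), ((np.int32(269), np.int32(192), np.int32(32), np.int32(22), np.int32(517)), (np.float64(284.77949709864606), np.float64(202.97485493230175)))]
pred box (array([267.8008, 190.0074]), array([300.5287, 213.2305])) (array([304.8924, 154.3768]), array([334.1038, 174.25  ]))
```

View pics/e.png

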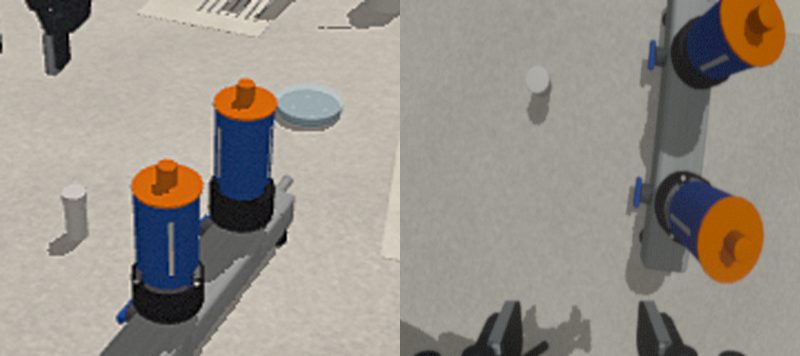

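The lid and locked funnel match the neighbouring station: lid box 269–301 × 192–214 px, as predicted.

```bash
python3 -c "
from plant import workorder
print(workorder.job_done())"
```

```text
the job is handed in; nothing more can be done
None
```

I locked the funnel on the empty head, seated the orange lid on it, and handed the job in about 28 s into the 72 s limit. The final pictures show the station matching its neighbour, but the hand-in returned no verdict.

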